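# Wedge the rocking sample cool box

## Robot

A 6-joint arm with a two-finger parallel gripper is mounted at the origin on the work surface. World frame = base frame: x ahead of the robot, y to its left, z up, the work surface at z = 0. Lengths are in mm, angles in degrees, forces in N, time in s.
With the tool pointing down it reaches from about 350 to 850 mm from the base axis. Payload 8.1 kg.
Tool frame: the origin (TCP) lies at the centre of the arm's flange, where the gripper is bolted on; the fingertips stand 173 mm ahead of it and the grasp point (between the pads) lies 155 mm ahead of it; z points along the fingers, y is the line along which they close (so a half turn about z gives the same grasp; the last joint's range is limited). The gripper opens to 85 mm and grips with 20 to 120 N. Pads are 22 mm wide; open, the fingers measure 114 mm over their backs; the gripper's body (76 mm by 85 mm) begins 54 mm behind the grasp point. The pads swing forward as they close: fully open they stand 13 mm farther back than shut.
Start: joints at [60.31, 7.471, 85.268, -0, 87.261, -4.893], TCP at [251.629, 544.692, 404.692] pointing down, gripper open.
Joint ranges: [-169.43, 169.43], [-51.17, 129.36], [1.28, 143.12], [-76.62, 256.62], [0, 156.53], [-152.29, 152.29]. Speed limits (degrees/s): [136.94, 136.94, 159.86, 180, 180, 180].

## Interface

Orientations are given as [roll, pitch, yaw] about the fixed x, y, z axes, in that order (R = Rz(yaw) Ry(pitch) Rx(roll)).
In Python, from bench import * gives the robot as it stands.
- The arm moves only by the shell command python3 -m jog 'ROWS' [FORCE]. ROWS is text: rows parted by semicolons, each of 7 numbers parted by spaces: the shift along the tool's x, y, z scaled (see below), then the turn, a rotation vector about the tool's x, y, z scaled (see below), then the closure, from -1 (fully open) to 1 (shut). In form: tx ty tz wx wy wz hand; .... A call has 1 to 5 rows; each row shifts and turns the commanded pose from where the row before left it, along the tool's axes as they then stand; what a row does not reach is not made up. The controller multiplies each number of a shift by 0.1 m and each number of a turn by 60 degrees. A row lasts 1/8 s, in which the tool goes at most 62.5 mm and 10.7 degrees, less where a joint would pass 70% of its speed; a pose out of reach is approached as far as the arm can. A call with a number of a shift or a turn outside -1 to 1 is refused whole. A call with a gripper value outside its range is refused whole. The fingers move at their own pace and stop on an object; FORCE is the grip in N (left out, the last holds). Time passes only in rows, so rows that do not move let the fingers close. It gives the time, the measured TCP pose, the force, the opening and the grip force at its end, in the units of the state.
- sense(): the state, without advancing time (a new reading comes with each control period).
- snapshot(name): name is "side" or "top"; returns a dict with "img" (420x560x3 uint8, red, green, blue), "fx", "fy", "cx", "cy" (pixels), "extrinsics" (4x4, takes a point from camera to world coordinates). Camera axes: x right, y down, z forward; pixel columns grow to the right and rows downward; lengths in mm; the calibration is good to about 2 mm. A picture is of the moment at which its call begins. There is no depth.
- hand_in(): hands the job in; it is judged then, once.
The state is a dict: "time": time; "joint_pos": joint angles; "qd": joint speeds; "joint_efforts": joint torques, N m; "tool_pos": TCP position; "tcp_rot": TCP orientation; "ft_force": force on the tool from outside, world axes, zero at the start; "wrist_torque": the same for the moment, N m; "finger_gap": finger opening in mm; "grip_force": force on a finger pad.
Only numpy, scipy, OpenCV 4.12 (cv2) and the standard library are available. Lean on these libraries where they do the work, as an engineer would, in place of code of your own. Each camera call takes 0.05 s, during which the arm holds its last target. There are 200 camera calls.

## Task

The blue cool box rocks because the foot at its far-left corner is too short. Only touching, pressing and pushing, with nothing picked up, first press the lid down over that foot to feel the box tip, then slide the orange wedge along the table under the short foot until it bears snugly there, and then press the lid over that foot again, with about 10 N for a second, to prove that it no longer rocks. Leave the box standing level on the wedge, do not press hard or shove the box from its place, and leave the other things alone.

Things in the scene. Friction and masses are not known exactly. Their poses are not given: they have to be found in the camera images.
- coolbox: Blue cool box, light blue lid, about 3 kg. 228 x 308 mm at the rim, lid top 214 (x) x 294 (y) mm and 140 mm above the table; flat bottom 25 mm up on four round-ended black rubber feet, 22 mm wide, at x = +-90, y = +-130 mm. Origin: centre of the box at sole level; z up, y along the long side. Foot (+90, +130) is short. If the wedge is driven too far it lifts that corner off level.
- foot_mark (a point): Point of the box straight below the short foot, level with the good feet's soles (so at table height while the box is level). The short foot's round end hangs 6 to 12 mm above it: the gap differs each time and is not told.
- press_spot (a point): Point on the lid's top above the short foot, 140 mm above the table, where to press; z is the box's up. The lid is smooth. Some 2 to 5 N here tips the box 2 to 5 degrees about the diagonal through the two neighbouring feet until the short foot (or the wedge) stops it; let go and it tips back level.
- wedge: Loose orange wedge, 140 mm long (x), 60 mm wide (y), 90 g, flat on the table. Top slopes evenly from 3 mm high at the tip (+x end) to 20 mm at the upright heel face (-x end). Origin: centre of the underside. Starts beside the box, tip roughly towards the short foot and 20 to 60 mm short of it. Slides with about 1 N until it meets the foot, then the push rises sharply; does not slip back out.
- wedge_tip (a point): Middle of the wedge's tip edge, at table level (+70 mm along the wedge's x).
- wedge_heel (a point): Middle of the heel face, 10 mm above the table (-70 mm along the wedge's x): where to push.
- sanitiser: White bottle, 56 mm wide, 150 mm high, a bystander. Origin at its foot.
- tuberack: Orange tube rack, 90 x 150 mm, 78 mm high with tubes, a bystander. Origin at its foot.
- jar: Clear jar with a grey lid, 60 mm wide, 70 mm high, a bystander. Origin at its foot.
Things that resemble listed ones, but are neither listed nor needed, are in the scene too. Of the things like the wedge, leave any that is black or pink; of the rest the smaller one is meant.

How it is judged:
By the outcome, as a careful person would: the job done as asked, in the order asked, and still so for the second after the job is handed in, with the robot touching nothing.
It also fails if it takes over 64 s, if anything falls off the work surface, if the arm or the gripper's body presses on something with over 40 N, if the wrist force passes 120 N, or if a joint passes its speed limit or range.

## Working session

There is one attempt and no reset: what is moved stays moved. The work goes in short steps, Python scripts to look and compute and a shell command to move; the robot and the scene stay as the last step left them, time stands still between calls to the robot, and variables do not carry over. Pictures are saved under pics/ and viewed, at most 10 in all, crops included, and the job is handed in when it is done.

```bash
mkdir -p pics
python3 - <<'E'
from bench import *
import cv2,numpy as np
for n in("top","side"):
    s=snapshot(n); cv2.imwrite(f"pics/{n}0.png",s["img"][:,:,::-1]); print(n,s["fx"],s["fy"],s["cx"],s["cy"],np.round(s["extrinsics"],4).tolist())
print(sense())
E
```

```text
top 492.3682499954858 492.3682499954858 280.16101577741534 214.3142734778655 [[0.006, -0.9932, 0.1163, 288.3504], [-0.9998, -0.0036, 0.0212, 19.8942], [-0.0206, -0.1164, -0.993, 1839.5039], [0.0, 0.0, 0.0, 1.0]]
side 393.0369496246781 393.0369496246781 271.6387511211912 212.66326145018976 [[0.9847, -0.119, 0.1275, 318.7296], [-0.1744, -0.6634, 0.7276, -817.4904], [-0.002, -0.7387, -0.674, 892.1919], [0.0, 0.0, 0.0, 1.0]]
{'time': 0.1, 'joint_pos': array([ 6.03076875e+01,  7.51177657e+00,  8.53241852e+01, -7.94198488e-04,
        8.72618150e+01, -4.89443175e+00]), 'qd': array([ 0.07624372, -0.11785944, -0.14731066,  0.06604297, -0.09029391,
       -0.05320136]), 'joint_efforts': array([ 5.73574562e-04, -5.70957005e+01, -5.01937008e+01, -3.37344482e-04,
        8.49535660e-03, -1.03876357e-05]), 'tool_pos': array([251.54155396, 544.49436267, 403.72772521]), 'tcp_rot': array([-1.79902512e+02, -7.55198461e-03,  1.55202151e+02]), 'ft_force': array([-0.50658686, -0.17513014,  0.28056379]), 'wrist_torque': array([-0.01072675,  0.00772301,  0.00079937]), 'grip_force': 0.0, 'finger_gap': 85.8683334373356}
```

View pics/top0.png

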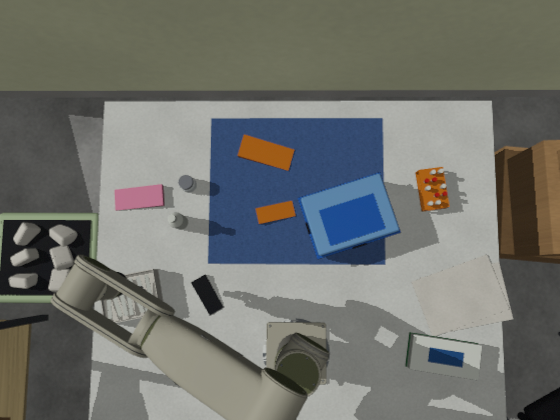

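View pics/side0.png

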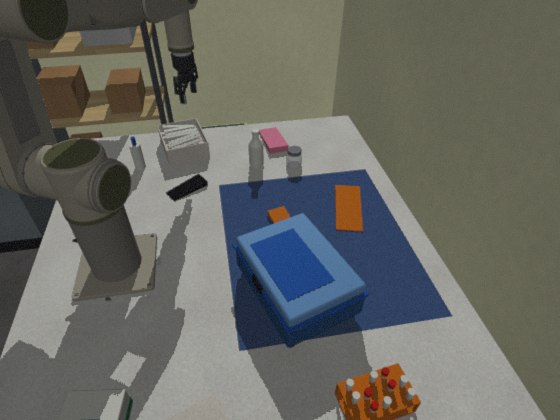

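The top view shows the small orange wedge at about (275,212), with its tip to the right. The cool box is at (350,216), and its far-left corner is near (305,195). The side view agrees. The bigger orange block, the pink one and the black one are decoys. Next I'll measure.

```bash
cat > h.py <<'E'
from bench import *
import cv2,numpy as np
def ray(s,px,z):
    px=np.atleast_2d(np.float64(px));E=s["extrinsics"]
    d=np.c_[(px[:,0]-s["cx"])/s["fx"],(px[:,1]-s["cy"])/s["fy"],np.ones(len(px))]@E[:3,:3].T
    o=E[:3,3];z=np.broadcast_to(z,len(px));return o+d*((z-o[2])/d[:,2])[:,None]
def blobs(s,lo,hi,amin=80):
    h=cv2.cvtColor(s["img"],cv2.COLOR_RGB2HSV);m=cv2.inRange(h,np.array(lo),np.array(hi))
    c,_=cv2.findContours(m,cv2.RETR_EXTERNAL,cv2.CHAIN_APPROX_NONE)
    return [k for k in c if cv2.contourArea(k)>amin],h,m
def px(s,p):
    E=s["extrinsics"];q=(np.atleast_2d(p)-E[:3,3])@E[:3,:3];return np.c_[q[:,0]/q[:,2]*s["fx"]+s["cx"],q[:,1]/q[:,2]*s["fy"]+s["cy"]]
E
python3 - <<'E'
from h import *
np.set_printoptions(precision=1,suppress=True)
for n in("top","side"):
    s=snapshot(n)
    c,h,m=blobs(s,(3,150,80),(18,255,255))
    for k in c:
        r=cv2.minAreaRect(k);b=cv2.boxPoints(r);w=ray(s,b,8)
        print(n,"or",r,w[:,:2].tolist(),np.linalg.norm(np.diff(w,axis=0),axis=1))
    c,h,m=blobs(s,(95,60,60),(125,255,255),300)
    pts=[(310,190),(340,190),(350,216),(230,140),(370,240),(325,250),(385,210)] if n=="top" else [(260,240),(290,265),(300,320),(330,310),(240,300)]
    for p in pts: print(p,h[p[1],p[0]])
E
python3 - <<'E'
import cv2
i=cv2.imread('pics/top0.png')[160:280,230:430];j=cv2.imread('pics/side0.png')[190:350,220:380]
cv2.imwrite('pics/c1.png',cv2.resize(i,None,fx=4,fy=4,interpolation=2));cv2.imwrite('pics/c2.png',cv2.resize(j,None,fx=3.75,fy=3.75,interpolation=2))
E
```

```text
top or ((275.3058776855469, 211.87644958496094), (15.727459907531738, 36.87818145751953), 77.47119140625) [[525.6467000600961, 151.40878764547242], [556.402564368027, 16.351070993274877], [498.39296667177547, 3.393136862201896], [467.77606018755773, 137.9434213546508]] [138.5  59.4 138. ]
top or ((431.9189147949219, 188.51351928710938), (41.09974670410156, 27.61902618408203), 80.53767395019531) [[670.6731126681328, -447.30653172146924], [688.2360468188725, -549.7221680387338], [534.3917369173053, -569.8041967539489], [516.9917771407922, -468.40242192327725]] [103.9 155.1 102.9]
top or ((265.660400390625, 152.1886749267578), (52.47172927856445, 22.252405166625977), 15.94539737701416) [[726.9667153575951, 223.2374726812819], [810.553734744875, 201.1572931021284], [754.3081170127775, 8.097049265943703], [671.465670663574, 30.996369679967657]] [ 86.5 201.1  85.9]
(310, 190) [109 134 112]
(340, 190) [104 115 166]
(350, 216) [108 204 146]
(230, 140) [108 136 111]
(370, 240) [108 181  89]
(325, 250) [104 112 169]
(385, 210) [104 114 165]
side or ((377.3000793457031, 396.89996337890625), (51
[... 249 characters left out ...]
((278.2328796386719, 213.7876739501953), (12.874526023864746, 18.609542846679688), 69.44395446777344) [[472.98347123407564, 147.65026291298307], [537.0902571277271, 169.94251231599753], [539.7826942109612, 108.07004070298615], [477.7248105016365, 87.59446178948326]] [67.9 61.9 65.3]
side or ((348.3793640136719, 207.518798828125), (45.766868591308594, 25.98807144165039), 88.26429748535156) [[736.1939735427375, 242.67274182363315], [830.0901030284862, 230.45704398500482], [754.9257113052468, 5.679211122257243], [672.5700828886654, 16.840097226194757]] [ 94.7 237.   83.1]
(260, 240) [107 137 151]
(290, 265) [108 200 130]
(300, 320) [104 122  92]
(330, 310) [110 214  80]
(240, 300) [111 136  60]
```

View pics/c1.png

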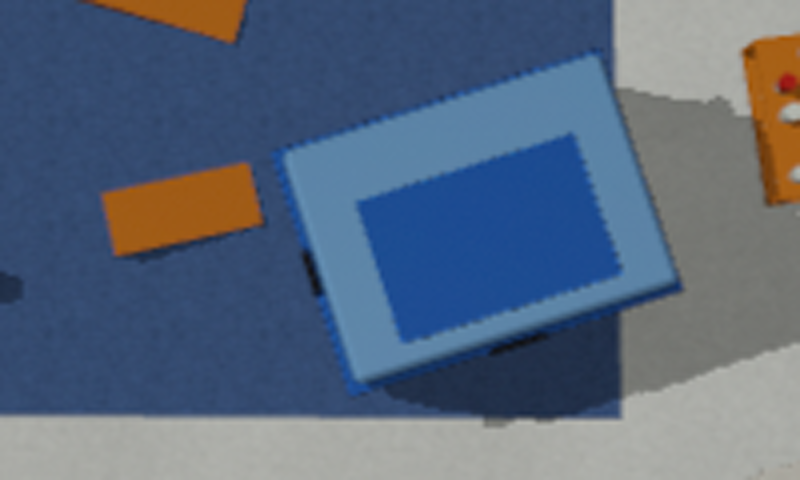

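View pics/c2.png

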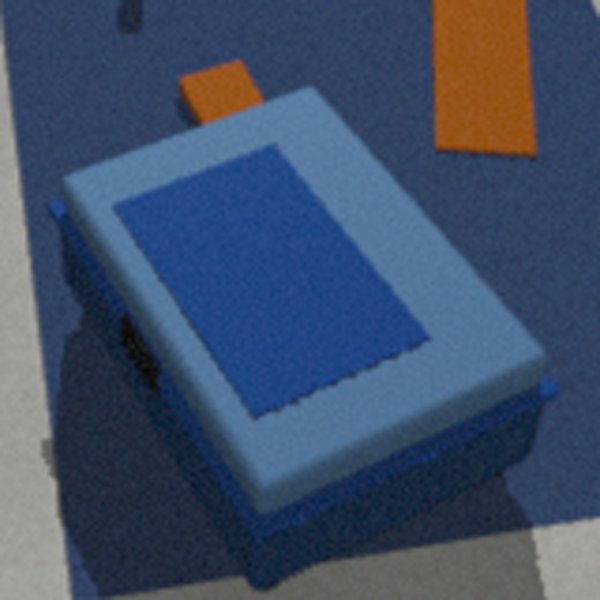

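The crops show the lid top clearly. Its corners in the top crop are (283,152), (600,55), (680,285) and (360,383). The wedge's tip edge is about (248,163)–(263,222), 20–40 mm to the left of the box.

Run:
```python
from h import *
np.set_printoptions(precision=1,suppress=True)
for n,hi,lo in(("top",(112,155,255),(98,80,135)),("side",(112,165,255),(98,80,115))):
    s=snapshot(n)
    c,h,m=blobs(s,lo,hi,300)
    k=max(c,key=cv2.contourArea)
    w=ray(s,k[:,0,:],140)
    r=cv2.minAreaRect(np.float32(w[:,:2])); print(n,r); print(cv2.boxPoints(r))
    if n=="top":
        S=s
        c,h,m=blobs(s,(3,150,80),(18,255,255)); k=[k for k in c if abs(k[:,0,0].mean()-275)<10][0]
        w=ray(s,k[:,0,:],10);a=cv2.minAreaRect(np.float32(w[:,:2]));print("wedge",a);print(cv2.boxPoints(a))
```

```text
top ((491.2311096191406, -181.44708251953125), (208.39019775390625, 290.586669921875), 17.92158317565918)
[[ 347.4  -75.3]
 [ 436.8 -351.8]
 [ 635.1 -287.6]
 [ 545.7  -11.1]]
wedge ((512.0091552734375, 77.31279754638672), (59.38435745239258, 137.99266052246094), 13.09856128692627)
[[467.5 137.8]
 [498.7   3.4]
 [556.6  16.8]
 [525.3 151.2]]
side ((493.43804931640625, -186.62564086914062), (209.4122772216797, 288.63995361328125), 17.834815979003906)
[[ 349.6  -81.3]
 [ 438.  -356.1]
 [ 637.3 -291.9]
 [ 548.9  -17.2]]
```

```bash
cat > go.py <<'E'
import sys
from bench import *; import numpy as np
from scipy.spatial.transform import Rotation as R
s=sense();t=np.array([float(a) for a in sys.argv[1:4]])
r=R.from_euler("xyz",s["tcp_rot"],degrees=True)
print("t",s["time"],"pos",np.round(s["tool_pos"],1),"rot",np.round(s["tcp_rot"],1),"F",np.round(s["ft_force"],1),"gap",round(s["finger_gap"],1))
print("shift units",np.round(r.inv().apply(t-s["tool_pos"])/100,3))
E
python3 -m jog '0 0 0 0 0 0.174 1;0 0 0 0 0 0.174 1;0 0 0 0 0 0.174 1;0 0 0 0 0 0.174 1;0 0 0 0 0 0.174 1' 30
python3 -m jog '-0.52 0.125 0 0 0 0 1;-0.52 0.125 0 0 0 0 1;-0.52 0.125 0 0 0 0 1;-0.52 0.125 0 0 0 0 1;-0.52 0.125 0 0 0 0 1'
python3 -m jog '-0.52 0.125 0 0 0 0 1;-0.52 0.125 0 0 0 0 1;-0.52 0.125 0 0 0 0 1;-0.52 0.125 0 0 0 0 1;-0.52 0.125 0 0 0 0 1'
python3 -m jog '-0.52 0.125 0 0 0 0 1;-0.52 0.125 0 0 0 0 1;0 0 0 0 0 0 1;0 0 0 0 0 0 1'
python3 go.py 538 -32 335
```

```text
time: 0.92
tool_pos: [251.6, 544.7, 404.6]
tcp_rot: [-180.0, 0.0, 102.7]
ft_force: [-0.1, 0.3, 0.3]
finger_gap: -0.0
grip_force: 0.0
time: 1.55
tool_pos: [371.5, 303.8, 404.8]
tcp_rot: [180.0, -0.0, 103.0]
ft_force: [0.6, 0.6, 0.2]
finger_gap: -0.1
grip_force: 0.0
time: 2.17
tool_pos: [490.9, 64.4, 404.9]
tcp_rot: [180.0, 0.0, 103.0]
ft_force: [1.4, 0.6, -0.3]
finger_gap: -0.1
grip_force: 0.0
time: 2.68
tool_pos: [538.0, -29.5, 404.4]
tcp_rot: [-180.0, -0.0, 103.0]
ft_force: [-0.4, 0.5, 0.3]
finger_gap: -0.3
grip_force: 0.0
t 2.675 pos [538.  -29.5 404.4] rot [-180.   -0.  103.] F [-0.4  0.5  0.3] gap -0.3
shift units [-0.024 -0.006  0.694]
```

```bash
python3 -m jog '-0.024 0 0.4 0 0 0 1;0 0 0.3 0 0 0 1;0 0 0.1 0 0 0 1;0 0 0.03 0 0 0 1;0 0 0 0 0 0 1'
python3 -m jog '0 0 0.03 0 0 0 1;0 0 0 0 0 0 1'
python3 -m jog '0 0 0.03 0 0 0 1;0 0 0 0 0 0 1'
```

```text
time: 3.3
tool_pos: [539.1, -31.5, 323.0]
tcp_rot: [179.9, 0.0, 103.0]
ft_force: [0.6, -0.0, 1.3]
finger_gap: 0.1
grip_force: 0.0
time: 3.55
tool_pos: [538.9, -31.9, 319.2]
tcp_rot: [180.0, 0.0, 103.0]
ft_force: [-0.8, -0.7, -1.2]
finger_gap: 0.3
grip_force: 0.0
time: 3.8
tool_pos: [538.6, -31.9, 315.4]
tcp_rot: [-180.0, -0.0, 103.0]
ft_force: [-0.4, -0.5, 0.1]
finger_gap: 0.2
grip_force: 0.0
```

```bash
for i in 1 2 3; do python3 -m jog '0 0 0.02 0 0 0 1;0 0 0 0 0 0 1' | egrep 'pos|force: \['; done
```

```text
tool_pos: [538.6, -31.9, 313.4]
ft_force: [-0.3, -0.4, 0.6]
tool_pos: [538.9, -31.8, 312.0]
ft_force: [0.6, 1.0, 3.4]
tool_pos: [538.9, -31.9, 309.9]
ft_force: [1.3, 2.4, 4.5]
```

```bash
for i in 1 2 3; do python3 -m jog '0 0 0.015 0 0 0 1;0 0 0 0 0 0 1' | egrep 'pos|force: \['; done
```

```text
tool_pos: [538.7, -31.9, 308.1]
ft_force: [0.9, 1.1, 3.9]
tool_pos: [538.6, -31.9, 306.5]
ft_force: [1.8, 0.4, 2.7]
tool_pos: [538.6, -31.9, 304.9]
ft_force: [0.1, 0.6, 2.4]
```

```bash
for i in 1 2 ; do python3 -m jog '0 0 0.012 0 0 0 1;0 0 0 0 0 0 1' | egrep 'pos|force: \['; done
```

```text
tool_pos: [538.7, -31.9, 303.8]
ft_force: [1.3, 1.3, 2.8]
tool_pos: [538.8, -31.9, 302.8]
ft_force: [1.1, 1.3, 3.9]
```

```bash
for i in 1 2 ; do python3 -m jog '0 0 0.01 0 0 0 1;0 0 0 0 0 0 1' | egrep 'pos|force: \['; done
```

```text
tool_pos: [538.9, -31.8, 302.5]
ft_force: [-1.4, 2.2, 8.0]
tool_pos: [539.0, -31.7, 302.3]
ft_force: [-2.3, 3.6, 13.1]
```

The press met the lid at TCP z≈313, tipped the box at about 3 N, and stopped hard near z≈303. So the gap is about 10 mm. Now I'll release and go behind the wedge's heel.

```bash
python3 -m jog '0 0 -0.03 0 0 0 1;0 0 -0.04 0 0 0 1;0 0 -0.06 0 0 0 1;0 0 -0.2 0 0 0 1;0 0 -0.4 0 0 0 1' | egrep 'pos|force: \['
python3 go.py 489 176 370
```

```text
tool_pos: [537.8, -31.9, 372.2]
ft_force: [-0.8, -0.6, -0.1]
t 6.925 pos [537.8 -31.9 372.2] rot [-1.797e+02 -1.000e-01  1.030e+02] F [-0.8 -0.6 -0.1] gap 0.3
shift units [ 2.135 -0.008  0.026]
```

```bash
python3 -m jog '0.53 0 0 0 0 0 1;0.53 0 0 0 0 0 1;0.53 0 0 0 0 0 1;0.53 0 0 0 0 0 1;0 0 0.4 0 0 0 1' | egrep 'pos|force: \['
python3 -m jog '0 0 0.5 0 0 0 1;0 0 0.5 0 0 0 1;0 0 0.3 0 0 0 1;0 0 0 0 0 0 1'| egrep 'pos|force: \['
python3 - <<'E'
from h import *
np.set_printoptions(precision=1,suppress=True)
s=snapshot("top");c,h,m=blobs(s,(3,150,80),(18,255,255))
k=[k for k in c if abs(k[:,0,0].mean()-275)<15 and abs(k[:,0,1].mean()-212)<20]
for q in k: a=cv2.minAreaRect(np.float32(ray(s,q[:,0,:],10)[:,:2]));print(a,cv2.boxPoints(a))
a=cv2.resize(s["img"][150:270,200:400,::-1],None,fx=4,fy=4);cv2.imwrite("pics/c3.png",a)
E
python3 go.py 489 176 180
```

```text
tool_pos: [491.3, 178.3, 337.0]
ft_force: [0.7, -0.6, -0.1]
tool_pos: [489.2, 174.2, 200.9]
ft_force: [-0.9, 0.7, -1.2]
((514.7583618164062, 65.1695785522461), (58.1365852355957, 113.21341705322266), 12.819477081298828) [[473.9 113.9]
 [499.    3.5]
 [555.7  16.4]
 [530.5 126.8]]
t 8.1 pos [490.5 174.5 203.1] rot [-179.8    0.   103. ] F [0.6 0.  0.3] gap -0.2
shift units [ 0.018 -0.01   0.231]
```

View pics/c3.png

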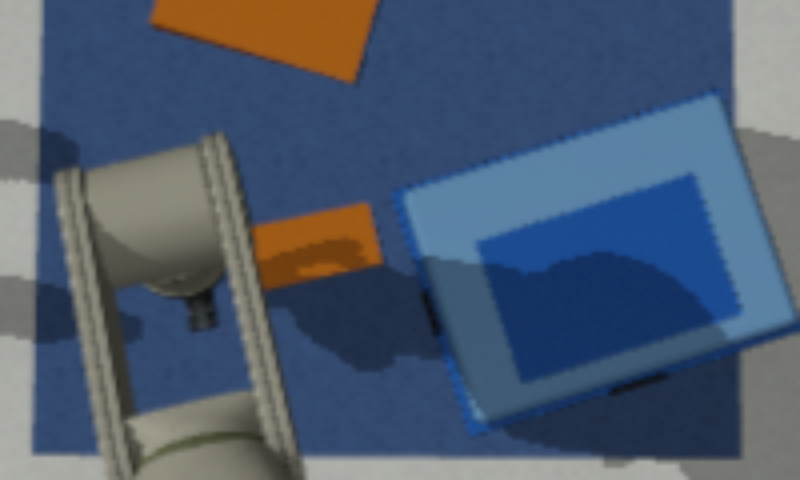

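The wedge hasn't moved. The gripper is lined up behind its heel, with the far-left box corner ahead at about (405,192) in the crop. Descending and pushing.

```bash
python3 -m jog '0 -0.01 0.15 0 0 0 1;0 0 0.08 0 0 0 1;0 0 0 0 0 0 1' | egrep 'pos|force: \['
python3 -m jog '-0.08 0 0 0 0 0 1;-0.08 0 0 0 0 0 1;-0.08 0 0 0 0 0 1;-0.08 0 0 0 0 0 1;0 0 0 0 0 0 1' | egrep 'pos|force: \['
for i in 1 2; do python3 -m jog '-0.08 0 0 0 0 0 1;-0.08 0 0 0 0 0 1;-0.04 0 0 0 0 0 1' | egrep 'pos|force: \['; done
```

```text
tool_pos: [489.8, 174.4, 180.4]
ft_force: [0.1, -0.4, -0.0]
tool_pos: [497.5, 142.5, 180.8]
ft_force: [-0.1, -0.7, 0.8]
tool_pos: [501.9, 123.2, 180.8]
ft_force: [0.3, 0.9, 0.7]
tool_pos: [506.4, 103.7, 180.8]
ft_force: [0.8, 1.2, 0.4]
```

```bash
cat > w.py <<'E'
from h import *
np.set_printoptions(precision=1,suppress=True)
s=snapshot("top");c,h,m=blobs(s,(3,150,40),(18,255,255),30)
for q in c:
    b=ray(s,q[:,0,:],8)[:,:2]
    if abs(b[:,0].mean()-520)<40 and abs(b[:,1].mean()-30)<90: a=cv2.minAreaRect(np.float32(b));print(a,cv2.boxPoints(a).tolist())
E
python3 w.py
```

```text
((526.9046020507812, 12.954458236694336), (58.21137237548828, 57.287227630615234), 12.8195161819458) [[492.1689453125, 34.42610549926758], [504.8798828125, -21.433168411254883], [561.6402587890625, -8.517189025878906], [548.9293212890625, 47.34208679199219]]
```

```bash
for i in 1 2 3 4; do python3 -m jog '-0.04 0 0 0 0 0 1;-0.04 0 0 0 0 0 1;0 0 0 0 0 0 1' | egrep 'pos|force: \['; done
```

```text
tool_pos: [508.1, 96.2, 180.8]
ft_force: [0.7, -0.3, -0.1]
tool_pos: [509.9, 88.4, 180.8]
ft_force: [0.8, 0.3, 0.6]
tool_pos: [511.7, 80.5, 180.8]
ft_force: [-0.5, 0.6, 0.3]
tool_pos: [513.5, 72.8, 180.8]
ft_force: [0.5, -0.3, 0.0]
```

```bash
for i in 1 2 3; do python3 -m jog '-0.02 0 0 0 0 0 1;-0.01 0 0 0 0 0 1;0 0 0 0 0 0 1' | egrep 'pos|force: \['; done
```

```text
tool_pos: [514.1, 70.1, 180.8]
ft_force: [0.1, 0.2, -0.6]
tool_pos: [514.8, 67.1, 180.8]
ft_force: [0.3, -0.1, -0.6]
tool_pos: [515.5, 64.2, 180.8]
ft_force: [0.3, 0.6, 0.4]
```

```bash
python3 w.py
python3 - <<'E'
from h import *
print(sense()["ft_force"])
s=snapshot("side");cv2.imwrite("pics/s4.png",cv2.resize(s["img"][150:330,220:400,::-1],None,fx=3.3,fy=3.3))
E
```

```text
[0.61619726 0.05371056 0.41320637]
```

View pics/s4.png

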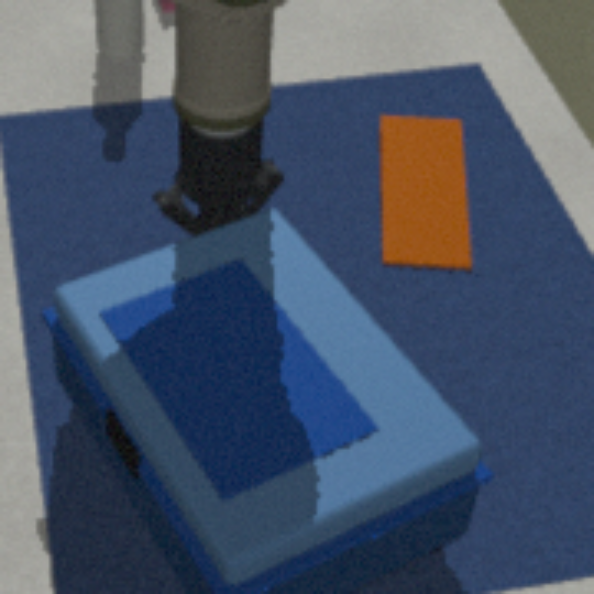

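The wedge is hidden behind the box and gripper, and the box is still in its place. I'll continue in fine steps and watch the force.

```bash
for i in 1 2 3; do python3 -m jog '-0.01 0 0 0 0 0 1;-0.01 0 0 0 0 0 1;0 0 0 0 0 0 1' | egrep 'pos|force: \['; done
```

```text
tool_pos: [515.9, 62.3, 180.8]
ft_force: [0.8, 0.1, -0.5]
tool_pos: [516.4, 60.4, 180.8]
ft_force: [-0.2, -0.3, -0.0]
tool_pos: [516.8, 58.4, 180.8]
ft_force: [0.5, -0.3, -0.7]
```

```bash
for i in 1 2 3; do python3 -m jog '-0.01 0 0 0 0 0 1;-0.01 0 0 0 0 0 1;0 0 0 0 0 0 1' | egrep 'pos|force: \['; done
```

```text
tool_pos: [517.3, 56.5, 180.8]
ft_force: [-0.1, 0.5, -0.7]
tool_pos: [517.7, 54.5, 180.8]
ft_force: [-0.4, -0.2, 0.4]
tool_pos: [518.1, 52.7, 180.7]
ft_force: [-0.2, 2.9, 0.2]
```

```bash
for i in 1 2; do python3 -m jog '-0.01 0 0 0 0 0 1;0 0 0 0 0 0 1' | egrep 'pos|force: \['; done; python3 -m jog '0 0 0 0 0 0 1' | egrep 'pos|force: \['
```

```text
tool_pos: [518.4, 51.8, 180.8]
ft_force: [-0.3, 3.1, 0.6]
tool_pos: [518.6, 50.8, 180.8]
ft_force: [-1.5, 5.0, 0.8]
tool_pos: [518.6, 50.8, 180.8]
ft_force: [-1.2, 5.0, 1.9]
```

Contact felt, and the push has risen to 5 N, so it's snug. Back off, go up, and press again.

```bash
python3 -m jog '0.1 0 0 0 0 0 1;0.4 0 0 0 0 0 1;0 0 -0.6 0 0 0 1;0 0 -0.6 0 0 0 1;0 0 -0.6 0 0 0 1' | egrep 'pos|force: \['
python3 -m jog '0 0 0 0 0 0 1' | egrep 'pos|force: \['
python3 go.py 538 -32 345; python3 w.py
```

```text
tool_pos: [507.0, 99.6, 362.6]
ft_force: [2.1, 0.2, 0.6]
tool_pos: [509.2, 99.7, 367.6]
ft_force: [0.1, 0.0, -0.1]
t 16.25 pos [509.2  99.7 367.6] rot [1.793e+02 1.000e-01 1.030e+02] F [ 0.1  0.  -0.1] gap -0.4
shift units [-1.348 -0.018  0.229]
((527.5700073242188, 9.71944808959961), (58.55965042114258, 51.44198989868164), 11.593337059020996) [[493.7185363769531, 29.03150749206543], [504.0565490722656, -21.360994338989258], [561.4215087890625, -9.592611312866211], [551.08349609375, 40.799888610839844]]
```

```bash
python3 -m jog '-0.5 -0.01 0 0 0 0 1;-0.5 -0.01 0 0 0 0 1;-0.35 0 0 0 0 0 1;0 0 0.3 0 0 0 1;0 0 0 0 0 0 1' | egrep 'pos|force: \['
python3 -m jog '0 0 0.15 0 0 0 1;0 0 0.06 0 0 0 1;0 0 0 0 0 0 1' | egrep 'pos|force: \['
```

```text
tool_pos: [534.2, -32.8, 326.4]
ft_force: [-0.2, 0.2, -0.1]
tool_pos: [536.2, -32.0, 312.5]
ft_force: [-7.5, 1.7, 17.7]
```

```bash
python3 -m jog '0 0 -0.015 0 0 0 1;0 0 0 0 0 0 1;0 0 0 0 0 0 1' | egrep 'pos|force: \['
```

```text
tool_pos: [536.2, -32.0, 312.7]
ft_force: [-2.6, 0.8, 8.5]
```

```bash
python3 -m jog '0 0 0.003 0 0 0 1;0 0 0 0 0 0 1;0 0 0 0 0 0 1;0 0 0 0 0 0 1;0 0 0 0 0 0 1' | egrep 'pos|force: \['
python3 -m jog '0 0 0 0 0 0 1;0 0 0 0 0 0 1;0 0 0 0 0 0 1;0 0 0 0 0 0 1;0 0 0 0 0 0 1' | egrep 'pos|force: \['
```

```text
tool_pos: [536.2, -32.0, 312.6]
ft_force: [-4.5, 0.7, 11.1]
tool_pos: [536.2, -32.0, 312.7]
ft_force: [-3.5, 0.7, 10.7]
```

It holds about 10.7 N at z=312.7 without sinking (before the wedge it sank to 303). Now retreat clear and check.

```bash
python3 -m jog '0 0 -0.03 0 0 0 1;0 0 -0.2 0 0 0 1;0 0 -0.5 0 0 0 1;0 0 -0.5 0 0 0 1;0 0 0 0 0 0 1' | egrep 'pos|force: \['
python3 -m jog '0.6 0 0 0 0 0 1;0.6 0 0 0 0 0 1;0.6 0 0 0 0 0 1;0.6 0 0 0 0 0 1;0.6 0 0 0 0 0 1' | egrep 'pos|force: \['
python3 - <<'E'
from h import *
for n,hi,lo in(("top",(112,155,255),(98,80,135)),("side",(112,165,255),(98,80,115))):
    s=snapshot(n);c,h,m=blobs(s,lo,hi,300);k=max(c,key=cv2.contourArea)
    print(n,cv2.minAreaRect(np.float32(ray(s,k[:,0,:],140)[:,:2])))
    if n=="top": cv2.imwrite("pics/c5.png",cv2.resize(s["img"][150:270,200:400,::-1],None,fx=4,fy=4))
E
python3 w.py
```

```text
tool_pos: [536.8, -32.4, 439.4]
ft_force: [-0.3, -0.2, 0.4]
tool_pos: [467.2, 261.7, 432.9]
ft_force: [1.1, -1.0, 0.3]
top ((491.150146484375, -181.41551208496094), (208.05455017089844, 290.2210693359375), 17.8714656829834)
side ((493.78955078125, -186.62387084960938), (208.7417449951172, 288.47772216796875), 17.834850311279297)
((527.2002563476562, 11.688623428344727), (59.154083251953125, 54.471343994140625), 13.160429954528809) [[492.19903564453125, 31.474933624267578], [504.60101318359375, -21.5657958984375], [562.2014770507812, -8.097686767578125], [549.7994995117188, 44.94304275512695]]
```

View pics/c5.png

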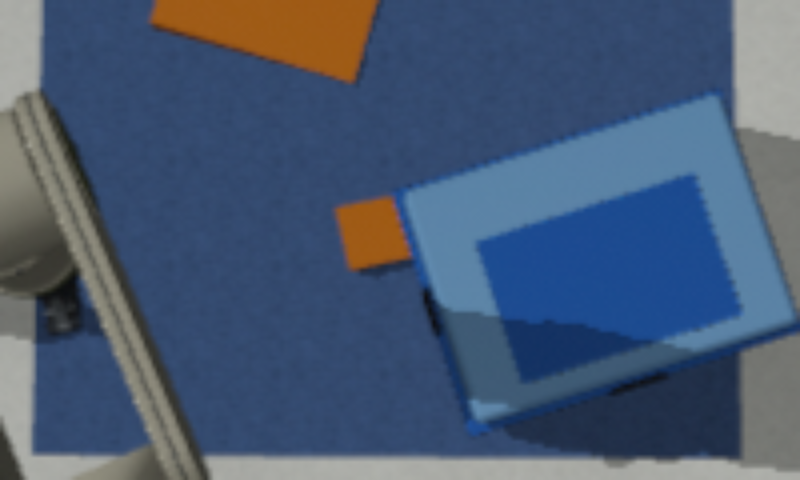

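The box is unmoved (within 0.5 mm) and level, and the wedge is under the far-left foot at about (375,235) in the crop. The robot is clear of everything.

```bash
python3 -c "
from bench import *
print(hand_in())"
```

```text
the job is handed in; nothing more can be done
None
```

Done and handed in: the first press tipped the box about 10 mm at the corner and briefly reached 13 N, the orange wedge was slid under the short foot until the push rose to 5 N, and the second press held about 10 N for over a second without rocking, after a brief 18 N overshoot at first touch; the box stayed in place.

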